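# Set a fraction collector back to its first tube

## Robot

A 6-joint arm with a two-finger parallel gripper is mounted at the origin on a cart in front of the work surface, level with it; the furniture and walls round the work are solid. World frame = base frame: x ahead of the robot, y to its left, z up, the work surface at z = 0. Lengths are in m, angles in degrees, forces in N, time in s.
With the tool pointing down it reaches from about 0.3 to 0.75 m from the base axis. Payload 8.5 kg.
Tool frame: the origin (TCP) lies midway between the tips of the shut fingers; the grasp point (between the pads) lies 19 mm behind it; z points along the fingers, y is the line along which they close (so a half turn about z gives the same grasp; the last joint's range is limited). The gripper opens to 85 mm and grips with 20 to 120 N. Pads are 22 mm wide; open, the fingers measure 114 mm over their backs; the gripper's body (76 mm by 85 mm) begins 54 mm behind the grasp point. The pads swing forward as they close: fully open they stand 13 mm farther back than shut.
Start: joints at [-81.664, 21.807, 74.336, -0, 83.858, -12.336], TCP at [0.194, -0.515, 0.231] pointing down, gripper open.
Joint ranges: [-178.18, 178.18], [-50.72, 133.34], [12.68, 142.11], [-81.47, 261.47], [9.98, 163.14], [-165.26, 165.26]. Speed limits (degrees/s): [136.94, 136.94, 180, 180, 180, 180].

## Interface

Orientations are given as a 3x3 rotation matrix whose columns are the frame's x, y, z axes.
In Python, from rig import env, get_image, close_job gives the robot as it stands.
- The arm moves only by the tool step_arm, never from a script. Its argument "targets" is a list of rows, each a list of 2 entries, a list of its own where there are three numbers: the shift along the tool's x, y, z as a fraction of full scale, then the turn, a rotation vector about the tool's x, y, z as a fraction of full scale. In form: [[[x, y, z], [wx, wy, wz]], ...]. A call has 1 to 10 rows; each row is the pose to reach, as a shift and turn from the pose commanded when the call began, along the tool's axes at that moment; what a row does not reach only later rows make up. Full scale, the value 1, is 0.3 m for a shift and 45 degrees for a turn. A row lasts 1/12 s, in which the tool goes at most 41.7 mm and 7.16 degrees, less where a joint would pass 70% of its speed; a pose out of reach is approached as far as the arm can. A call with a number of a shift or a turn outside -1 to 1 is refused whole. A call with a gripper value outside its range is refused whole. "jaw" is the finger opening in mm, from 0 to 85.4, set as the call begins (left out, the last holds). The fingers move at their own pace and stop on an object; "grip_force" is the grip in N (left out, the last holds). Time passes only in rows, so rows that repeat a pose let the fingers close. It gives the time, the measured TCP pose, the force, the opening and the grip force at its end, in the units of the state.
- env.observe(): the state, without advancing time (a new reading comes with each control period).
- get_image(name): name is "scene" or "top" or "wrist"; returns a dict with "img" (420x560x3 uint8, red, green, blue), "z_map" (420x560 float32, m along the optical axis (not along the pixel's ray), 0 where there is no reading), "intrinsics" (3x3 intrinsics, pixels), "D" ([k1, k2, p1, p2, k3] as OpenCV has them; the pictures are not rectified), "rvec" (rotation vector, rad) and "tvec" (3), from world to camera coordinates, as OpenCV has them. Camera axes: x right, y down, z forward; pixel columns grow to the right and rows downward; lengths in m; the calibration is good to about 2 mm. A picture is of the moment at which its call begins.
- close_job(): hands the job in; it is judged then, once.
The state is a dict: "time_s": time; "q": joint angles; "qvel": joint speeds; "joint_efforts": joint torques, N m; "position": TCP position; "tool_rot": TCP orientation; "ft_force": force on the tool from outside, world axes, zero at the start; "wrist_torque": the same for the moment, N m; "grip_width": finger opening in m; "gripper_force": force on a finger pad.
Only numpy, scipy, OpenCV 4.12 (cv2) and the standard library are available. Lean on these libraries where they do the work, as an engineer would, in place of code of your own. Each camera call takes 0.05 s, during which the arm holds its last target. There are 200 camera calls.

## Task

Set the fraction collector for a new run, pushing with a fingertip: push the drop arm aside until its nozzle hangs over the white drain cup, then push on the rack's black star grip to turn the rack until the tube with the red collar stands at the red station mark, and last push the drop arm back in against its stop, so that the nozzle is over that tube. Turn the rack only while the arm is aside over the cup, so that no late drop falls into a wrong tube. Keep off the glass tubes, do not lift the rack, and leave the bottle, timer and capped tube around it as they stand.

Things in the scene. Friction and masses are not known exactly. Their poses are not given: they have to be found in the camera images.
- collector: fixed grey-white base of the fraction collector; origin at bench height under the rack's axis, z up. A round well (radius 105 mm, 30 mm high) carries the rack; on its +y side a housing (x -55..120, y 101..205 mm, 50 mm high) carries the drop arm's column (x 0, y 165 mm) and the drain cup. Red station mark on the housing on the +y axis. Nothing on it is higher than 173 mm
- rack_axis (a point): point on the rack's vertical axis at mid height (z 150 mm) of the black star grip: hub of 16 mm radius (top z 162 mm), three arms 120 degrees apart, 10 mm wide, z 143..157 mm, with round ends of 8.5 mm radius centred 50 mm from the axis. Seen from above one arm points exactly away from the red-collared tube, the other two 60 degrees to either side of it
- rack (a joint): turning angle of the blue rack (discs of 92 mm radius, 12 tubes 75 mm from the axis, every 30 degrees), rad, growing counterclockwise from above. 0 and any whole turn (2 pi): red-collared tube at the station (collector +y). Starts between 0.7 and 5.58; turns both ways, up to two turns from 0. Stays where left: friction 0.07 N m, about 1.7 N at 42 mm
- rack_lift (a joint): height of the rack above its seat on the spindle, m; 0 seated. The rack (about 0.7 kg) is only held down by its weight and can be lifted
- tubes: the 12 glass tubes in the rack, 18 mm outside and 15.6 mm inside diameter, rims at z 111 mm; origin on the rack's axis at bench height, turns with the rack; its own +y points to the red-collared tube. They may not be touched
- red_tube_mouth (a point): centre of the mouth of the tube with the red collar (15 mm high red ring below its rim), z 111 mm
- station (a point): the place, fixed on the collector, on the tube circle at the station, z 111 mm: where the red tube's mouth must come and where the nozzle stands when the drop arm is fully in
- drop_pivot (a point): point on the vertical axis of the drop arm's column, at the mid height of the drop arm (z 150 mm)
- drop_arm (a joint): angle q of the drop arm, rad: 0 in against its stop, pointing from the column to the rack's axis; grows counterclockwise from above, the arm pointing along collector (sin q, -cos q). 1.30 over the middle of the drain cup, 1.40 outer stop; starts at 0 to 0.12. Stays where left: friction 0.06 N m. A bar 10 mm wide, z 143..157 mm, from a collar of 13.5 mm radius to the nozzle block
- nozzle_tip (a point): lower end of the white nozzle, z 117 mm, 90 mm from the arm's pivot, under a black nozzle block (18 mm square, z 139..161 mm) at the end of the drop arm; it passes 6 mm over the tube rims
- drain_cup (a point): centre of the mouth of the white drain cup, z 105 mm, 34 mm outside diameter
- bottle_water: small white bottle with blue cap, 40 mm diameter, 88 mm high, loose, standing to the right of the collector; origin at the centre of its underside
- lab_timer: white bench timer lying flat, 62x66x18 mm, loose, near the right front of the collector; origin at the centre of its underside
- tube50_b: large capped tube (orange cap), 34 mm diameter, 113 mm high, loose, standing on its foot to the left of the collector's housing; origin at the centre of its underside

How it is judged:
By the outcome, as a careful person would: the job done as asked, in the order asked, and still so for the second after the job is handed in, with the robot touching nothing.
It also fails if it takes over 56 s, if anything falls off the work surface, if the arm or the gripper's body presses on something with over 40 N, if the wrist force passes 120 N, or if a joint passes its speed limit or range.

## Working session

There is one attempt and no reset: what is moved stays moved. The work goes in short steps, Python scripts to look and compute and a tool call to move; the robot and the scene stay as the last step left them, time stands still between calls to the robot, and variables do not carry over. Pictures are saved under pics/ and viewed, at most 10 in all, crops included, and the job is handed in when it is done.

Besides the shell and the picture viewer there is one more tool, called after "Emit:" by a JSON object that holds its "op" and its "data", one argument or row to a line. step_arm: Moves the arm, as the interface text tells. Its arguments: {"type":"object","properties":{"targets":{"type":"array","items":{"type":"array"}},"jaw":{"type":"number"},"grip_force":{"type":"number"}},"required":["targets"]}

```bash
mkdir -p pics; ls; python3 - <<'E'
from rig import env,get_image
import cv2,numpy as np
for n in("scene","top"):
    d=get_image(n); cv2.imwrite(f"pics/{n}0.png",cv2.resize(d["img"][:,:,::-1],(800,600))); np.savez(f"{n}0.npz",**d)
    R=cv2.Rodrigues(np.array(d["rvec"]))[0]; print(n,(-R.T@np.array(d["tvec"]).ravel()).round(3),d["intrinsics"],d["D"])
s=env.observe();print(s["time_s"],s["position"],np.round(s["tool_rot"],3),s["grip_width"])
E
```

```text
pics
scene [0.114 0.231 0.814] [[541.79519846   0.         281.66184018]
 [  0.         541.79519846 215.53258199]
 [  0.           0.           1.        ]] [-0.1545291  0.         0.         0.         0.       ]
top [ 0.363 -0.274  1.248] [[499.1418118    0.         278.46748691]
 [  0.         499.1418118  206.71607752]
 [  0.           0.           1.        ]] [-0.04687496  0.          0.          0.          0.        ]
0.1 [ 0.19410228 -0.51433254  0.23078958] [[ 0.936  0.353 -0.   ]
 [ 0.353 -0.936  0.001]
 [ 0.    -0.001 -1.   ]] 0.08539462024188377
```

View pics/top0.png

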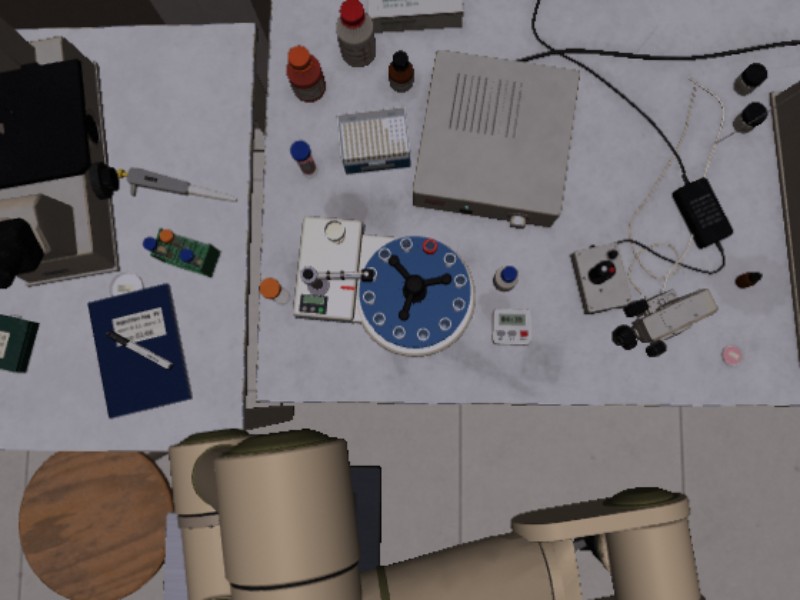

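View pics/scene0.png

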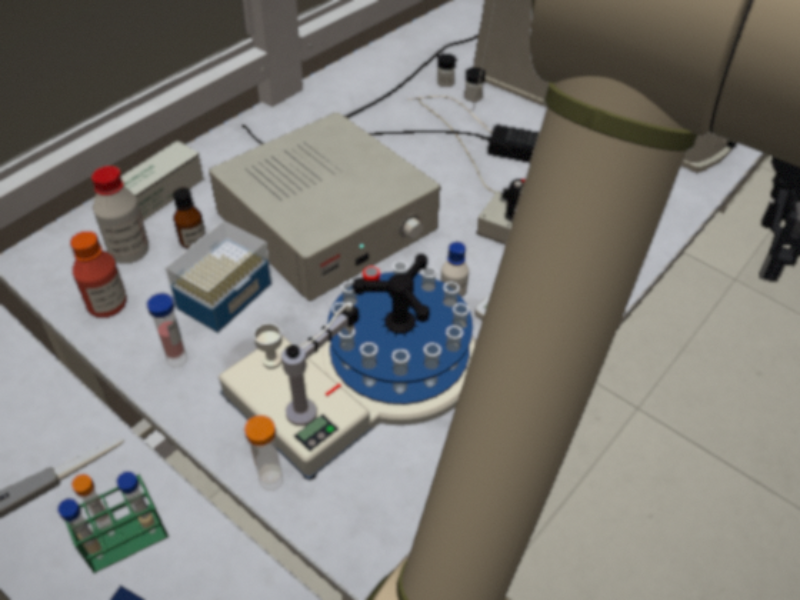

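The top view shows (800x600 px) the hub at (414,287), star ends at (394,260), (447,279) and (405,315), the red tube at (429,246), the column at (309,274), the nozzle block at (369,274) and the cup at (335,232). Next I'll enlarge a crop for accuracy.

```bash
cat > h.py <<'E'
import numpy as np,cv2
def plane(d,px,z):
    K=np.array(d["intrinsics"]);D=np.array(d["D"]);R=cv2.Rodrigues(np.array(d["rvec"]))[0];t=np.array(d["tvec"]).ravel()
    n=cv2.undistortPoints(np.array([[px]],float),K,D)[0,0]
    c=-R.T@t; r=R.T@np.array([n[0],n[1],1]); return c+r*(z-c[2])/r[2]
def proj(d,P):
    return cv2.projectPoints(np.array([P],float),np.array(d["rvec"]),np.array(d["tvec"]),np.array(d["intrinsics"]),np.array(d["D"]))[0][0,0]
def crop(d,name,x0,y0,w,h,s):
    cv2.imwrite(name,cv2.resize(d["img"][y0:y0+h,x0:x0+w,::-1],None,fx=s,fy=s,interpolation=cv2.INTER_CUBIC))
E
python3 - <<'E'
from h import *
d=dict(np.load("top0.npz"))
crop(d,"pics/c0.png",180,145,160,110,5)
for n,p,z in [("hub",(414,287),.162),("red",(429,246),.111),("col",(309,274),.162),("noz",(369,274),.161),("cup",(335,232),.105),("e1",(394,260),.157),("e2",(447,279),.157),("e3",(405,315),.157),("mark",(348,288),.05)]:
    print(n,plane(d,(p[0]*.7,p[1]*.7),z).round(4))
E
```

```text
hub [ 0.5226 -0.2684  0.162 ]
red [ 0.5975 -0.292   0.111 ]
col [ 0.5419 -0.1056  0.162 ]
noz [ 0.5426 -0.1987  0.161 ]
cup [ 0.6215 -0.1377  0.105 ]
e1 [ 0.5655 -0.237   0.157 ]
e2 [ 0.5361 -0.3194  0.157 ]
e3 [ 0.4797 -0.2549  0.157 ]
mark [ 0.5366 -0.1556  0.05  ]
```

View pics/c0.png

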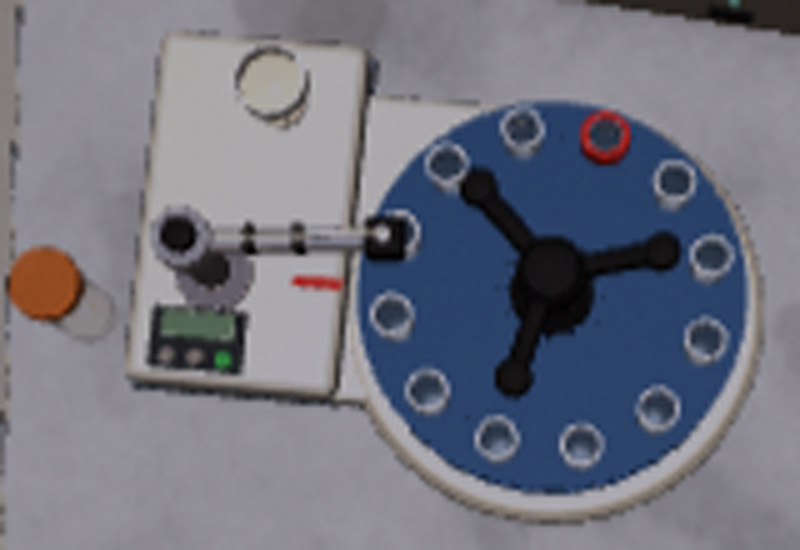

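The crop shows (px) the hub at (553,268), column at (180,235), nozzle block at (388,238), cup at (273,82), star ends at (479,188), (664,251) and (514,378), and the red tube at (605,137). Next I'll fit the collector frame and plan the approach.

```bash
cat >> h.py <<'E'
def full(p): return (180+p[0]/5-.4,145+p[1]/5-.4)
def yaw(v): return np.degrees(np.arctan2(v[1],v[0]))
def rows(P0,R0,wps):
    """wps: (x,y,z,yaw_deg) -> printable rows relative to pose P0,R0"""
    from scipy.spatial.transform import Rotation as Ro
    out=[]
    for x,y,z,a in wps:
        c,s=np.cos(np.radians(a)),np.sin(np.radians(a))
        R=np.array([[c,s,0],[s,-c,0],[0,0,-1]])
        sh=R0.T@(np.array([x,y,z])-P0)/.3; w=np.degrees(Ro.from_matrix(R0.T@R).as_rotvec())/45
        out.append([sh.round(3).tolist(),w.round(3).tolist()])
    for o in out: print(o)
E
python3 - <<'E'
from h import *
d=dict(np.load("top0.npz"))
g=lambda p,z:plane(d,full(p),z)[:2]
hub=g((553,268),.162);col=g((180,235),.170);noz=g((388,238),.161);cup=g((273,82),.105);red=g((605,137),.111)
E_=[g(p,.157) for p in((479,188),(664,251),(514,378))]
print("hub",hub,"ends mean",np.mean(E_,0),[np.linalg.norm(e-hub).round(4) for e in E_],"red r",np.linalg.norm(red-hub))
print("col",col,"dist",np.linalg.norm(col-hub),"noz r",np.linalg.norm(noz-col),"cup r",np.linalg.norm(cup-col))
tubes=[(524,129),(605,137),(675,180),(712,256),(706,339),(658,408),(582,444),(497,437),(428,390),(391,315),(447,163)]
T=np.array([g(t,.111) for t in tubes]);A=np.c_[2*T,np.ones(len(T))];s=np.linalg.lstsq(A,(T**2).sum(1),rcond=None)[0]
print("tube circle",s[:2],np.sqrt(s[2]+s[:2]@s[:2]))
for C in(hub,s[:2]):
    v=col-C;print("yaxis",yaw(v),"q0",yaw(noz-col)-yaw(-v),"qcup",(yaw(cup-col)-yaw(-v)),"red",yaw(red-C)-yaw(v),"ends",[yaw(e-C)-yaw(v) for e in E_])
# housing corners
for n,p in (("A",(167,33)),("B",(130,378)),("Cc",(335,393)),("D",(370,48))):print(n,g(p,.05))
E
```

```text
hub [ 0.52856635 -0.26927421] ends mean [ 0.52754466 -0.26894623] [np.float64(0.0493), np.float64(0.0498), np.float64(0.0511)] red r 0.07327520174099607
col [ 0.540986   -0.10523248] dist 0.16451119970649697 noz r 0.09102158931487464 cup r 0.0896082961411898
tube circle [ 0.52833951 -0.2685162 ] 0.0747371799066548
yaxis 85.67037917627233 q0 4.758303189505995 qcup 73.62927552553631 red -104.33520016582908 ends [np.float64(-43.42513500560839), np.float64(-165.61840931445218), np.float64(75.13035852474935)]
yaxis 85.57122701945688 q0 4.85745534632143 qcup 73.72842768235174 red -104.73767187033941 ends [np.float64(-44.160562963674415), np.float64(-165.4160334601961), np.float64(75.95490927345408)]
A [ 0.66202032 -0.07711347]
B [ 0.49037934 -0.06397518]
Cc [ 0.48387349 -0.16386647]
D [ 0.65472709 -0.17785978]
```

```bash
cat >> h.py <<'E'
C=np.array([.5283,-.2688]);PV=np.array([.541,-.1052]);PHI=-4.4
def cs(a): a=np.radians(a);return np.array([np.cos(a),np.sin(a)])
def drop(q,off,z,r=.058):  # finger centre for arm angle q deg, offset along +q direction
    p=PV+r*cs(q+PHI-90)+off*cs(q+PHI); return (*p,z,q+PHI)
def star(th,off,z,r=.046): # th: arm's angle from collector +y, deg
    p=C+r*cs(th+90+PHI)+off*cs(th+180+PHI); return (*p,z,th+180+PHI)
E
python3 - <<'E'
from h import *;from rig import env
s=env.observe();P=np.array(s["position"]);R=np.array(s["tool_rot"])
w=drop(4.8,-.03,.231);print(w,np.linalg.norm(np.array(w[:3])-P))
rows(P,R,[w,drop(4.8,-.03,.138)])
E
```

```text
(np.float64(0.5114056441761199), np.float64(-0.16340802438985175), 0.231, 0.39999999999999947) 0.4731062061184941
[[1.402, -0.721, 0.001], [-0.002, -0.0, 0.45]]
[[1.402, -0.721, 0.311], [-0.002, -0.0, 0.45]]
```

Emit:
{"op": "step_arm", "data": {
  "targets": [
    [[0.7, -0.36, 0], [0, 0, 0.225]],
    [[0.7, -0.36, 0], [0, 0, 0.45]],
    [[0.7, -0.36, 0], [0, 0, 0.45]],
    [[0.7, -0.36, 0], [0, 0, 0.45]],
    [[0.7, -0.36, 0], [0, 0, 0.45]],
    [[0.7, -0.36, 0], [0, 0, 0.45]],
    [[0.7, -0.36, 0], [0, 0, 0.45]],
    [[0.7, -0.36, 0], [0, 0, 0.45]]
  ],
  "jaw": 0,
  "grip_force": 20
}}

```text
time_s: 0.77
position: [0.3532, -0.3383, 0.2312]
tool_rot: [[1.0, 0.01, -0.0], [0.01, -1.0, 0.0], [-0.0, -0.0, -1.0]]
ft_force: [-0.4, -1.3, -0.2]
grip_width: 0.0002
gripper_force: 0.0
```

```bash
python3 - <<'E'
from h import *;from rig import env
s=env.observe();P=np.array(s["position"]);R=np.array(s["tool_rot"]);print(P,yaw(R[:,0]),s["q"],s["grip_width"],s["ft_force"])
rows(P,R,[drop(4.8,-.03,.231),drop(4.8,-.03,.138)])
E
```

```text
[ 0.35322061 -0.33827348  0.23124202] 0.5924447253004783 [-5.76590685e+01  1.56988806e+01  8.36160396e+01 -7.31921086e-03
  8.07015417e+01  3.17496717e+01] 0.00018516860044633942 [-0.44972604 -1.26489075 -0.19405036]
[[0.533, -0.577, 0.001], [-0.0, 0.0, 0.004]]
[[0.533, -0.577, 0.311], [-0.0, 0.0, 0.004]]
```

Emit:
{"op": "step_arm", "data": {
  "targets": [
    [[0.533, -0.577, 0], [0, 0, 0]],
    [[0.533, -0.577, 0], [0, 0, 0]],
    [[0.533, -0.577, 0], [0, 0, 0]],
    [[0.533, -0.577, 0], [0, 0, 0]],
    [[0.533, -0.577, 0], [0, 0, 0]],
    [[0.533, -0.577, 0], [0, 0, 0]],
    [[0.533, -0.577, 0], [0, 0, 0]],
    [[0.533, -0.577, 0.15], [0, 0, 0]],
    [[0.533, -0.577, 0.31], [0, 0, 0]],
    [[0.533, -0.577, 0.31], [0, 0, 0]]
  ]
}}

```text
time_s: 1.6
position: [0.5083, -0.1651, 0.1329]
tool_rot: [[1.0, 0.006, -0.009], [0.006, -1.0, 0.005], [-0.009, -0.005, -1.0]]
ft_force: [-0.2, 0.5, -0.4]
grip_width: 0.0
gripper_force: 0.0
```

```bash
python3 - <<'E'
from h import *;from rig import env,get_image
s=env.observe();P=np.array(s["position"]);R=np.array(s["tool_rot"]);print(P,yaw(R[:,0]),s["ft_force"])
d=get_image("top");crop(d,"pics/c1.png",180,145,160,110,5)
rows(P,R,[drop(q,-.0165,.138) for q in np.linspace(4,38,10)])
E
```

```text
[ 0.50827202 -0.16507546  0.13292337] 0.3399797616753437 [-0.15789034  0.47490786 -0.36414599]
[[0.053, -0.006, -0.017], [-0.006, 0.011, 0.016]]
[[0.065, -0.003, -0.017], [-0.006, 0.011, -0.068]]
[[0.078, -0.001, -0.018], [-0.007, 0.011, -0.151]]
[[0.092, 0.001, -0.018], [-0.007, 0.01, -0.235]]
[[0.105, 0.002, -0.018], [-0.007, 0.01, -0.319]]
[[0.118, 0.002, -0.018], [-0.008, 0.01, -0.403]]
[[0.131, 0.001, -0.018], [-0.008, 0.01, -0.487]]
[[0.144, -0.001, -0.018], [-0.008, 0.009, -0.571]]
[[0.157, -0.004, -0.018], [-0.009, 0.009, -0.655]]
[[0.17, -0.007, -0.018], [-0.009, 0.009, -0.739]]
```

View pics/c1.png

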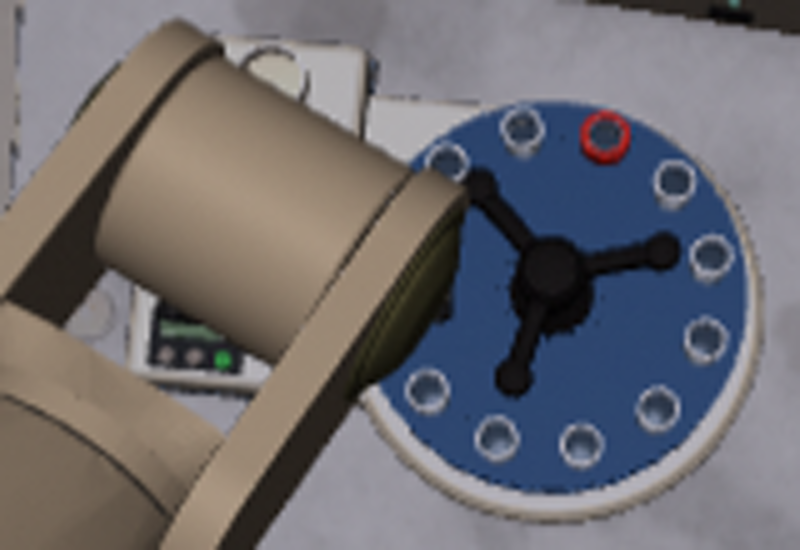

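The arm now hides the column, so the top view can't help here. I'll re-read the pose now that it has settled.

```bash
python3 - <<'E'
from h import *;from rig import env,get_image
s=env.observe();print(s["position"],s["ft_force"])
d=get_image("wrist");cv2.imwrite("pics/w1.png",d["img"][:,:,::-1])
s=env.observe();P=np.array(s["position"]);R=np.array(s["tool_rot"]);print(P,R.round(4),yaw(R[:,0]),s["ft_force"])
P=np.array([.5114,-.1634,.138]);c,n=cs(.59);R=np.array([[c,n,0],[n,-c,0],[0,0,-1.]])
rows(P,R,[drop(q,-.0165,.138) for q in np.linspace(4,38,10)])
E
```

```text
[ 0.50876301 -0.16533624  0.13397124] [-0.36655024 -0.12656789 -1.12144888]
[ 0.51008944 -0.16593367  0.13694552] [[ 1.      0.0058 -0.0041]
 [ 0.0058 -1.      0.0022]
 [-0.0041 -0.0022 -1.    ]] 0.3329035567454468 [ 1.1611482  -0.15427564 -0.08669136]
[[0.042, -0.001, 0.0], [0.0, 0.0, 0.022]]
[[0.055, 0.003, 0.0], [0.0, 0.0, -0.062]]
[[0.068, 0.005, 0.0], [0.0, 0.0, -0.146]]
[[0.081, 0.007, 0.0], [0.0, 0.0, -0.23]]
[[0.094, 0.008, 0.0], [0.0, 0.0, -0.314]]
[[0.108, 0.008, 0.0], [0.0, 0.0, -0.398]]
[[0.121, 0.007, 0.0], [0.0, 0.0, -0.482]]
[[0.134, 0.005, 0.0], [0.0, 0.0, -0.566]]
[[0.147, 0.003, 0.0], [0.0, 0.0, -0.65]]
[[0.16, -0.001, 0.0], [0.0, 0.0, -0.734]]
```

View pics/w1.png

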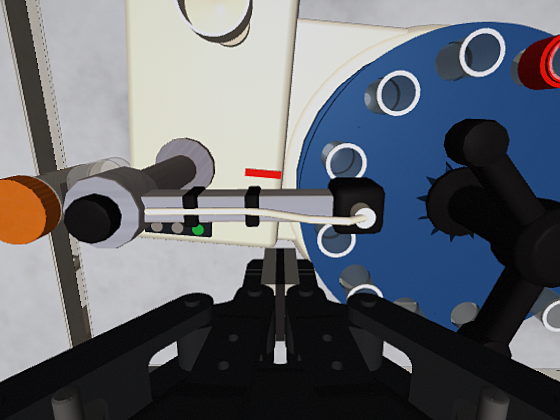

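The wrist view shows the shut fingertips at about (280,250), just behind the middle of the bar, whose edge is at row 222. They are clear of the block (357,205) and the collar (100,215). I'll start the push.

Emit:
{"op": "step_arm", "data": {
  "targets": [
    [[0.02, 0, 0], [0, 0, 0]],
    [[0.04, 0.0, 0], [0, 0, 0]],
    [[0.055, 0.003, 0], [0, 0, -0.06]],
    [[0.068, 0.005, 0], [0, 0, -0.145]],
    [[0.081, 0.007, 0], [0, 0, -0.23]],
    [[0.094, 0.008, 0], [0, 0, -0.315]],
    [[0.108, 0.008, 0], [0, 0, -0.4]],
    [[0.121, 0.007, 0], [0, 0, -0.48]],
    [[0.134, 0.005, 0], [0, 0, -0.565]],
    [[0.147, 0.003, 0], [0, 0, -0.65]]
  ]
}}

```text
time_s: 2.53
position: [0.5566, -0.1665, 0.1405]
tool_rot: [[0.867, 0.498, 0.003], [0.498, -0.867, -0.002], [0.002, 0.004, -1.0]]
ft_force: [-0.6, -0.1, 0.0]
grip_width: -0.0001
gripper_force: 0.5
```

```bash
python3 - <<'E'
from h import *;from rig import env,get_image
d=get_image("wrist");d=get_image("wrist");cv2.imwrite("pics/w2.png",d["img"][:,:,::-1])
s=env.observe();P=np.array(s["position"]);R=np.array(s["tool_rot"]);print(s["time_s"],P,yaw(R[:,0]),s["ft_force"])
w=drop(34.2,-.0165,.138);print(w)
P=np.array(w[:3]);a=.59+.65*45;c,n=cs(a);R=np.array([[c,n,0],[n,-c,0],[0,0,-1.]])
rows(P,R,[drop(q,-.0165,.138) for q in np.linspace(34.2,70.2,10)[1:]])
E
```

```text
2.6333 [ 0.55668233 -0.1662194   0.14021038] 29.723207857251435 [-0.17537472 -0.62868871  0.78388246]
(np.float64(0.5555063597590109), np.float64(-0.16373046665235252), 0.138, 29.800000000000004)
[[0.014, 0.003, 0.0], [0.0, 0.0, -0.088]]
[[0.027, 0.006, 0.0], [0.0, 0.0, -0.177]]
[[0.041, 0.007, 0.0], [0.0, 0.0, -0.266]]
[[0.055, 0.008, 0.0], [0.0, 0.0, -0.355]]
[[0.069, 0.007, 0.0], [0.0, 0.0, -0.444]]
[[0.083, 0.006, 0.0], [0.0, 0.0, -0.532]]
[[0.097, 0.003, 0.0], [0.0, 0.0, -0.621]]
[[0.111, -0.0, 0.0], [0.0, 0.0, -0.71]]
[[0.124, -0.005, 0.0], [0.0, 0.0, -0.799]]
```

View pics/w2.png

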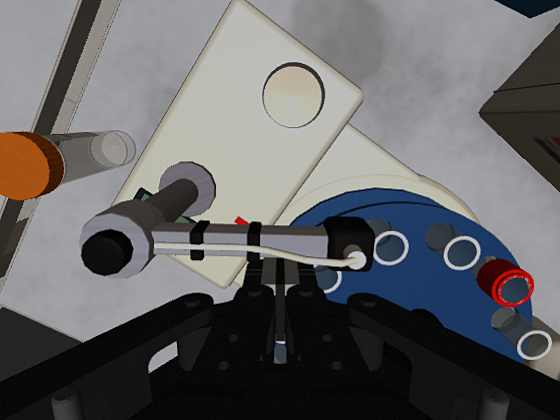

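The wrist view shows the bar lying flat against the fingertips (row about 257), so q is about 34°, and the cup is at (293,95). I'll continue the push.

Emit:
{"op": "step_arm", "data": {
  "targets": [
    [[0.014, 0.003, 0], [0, 0, -0.088]],
    [[0.027, 0.006, 0], [0, 0, -0.177]],
    [[0.041, 0.007, 0], [0, 0, -0.266]],
    [[0.055, 0.008, 0], [0, 0, -0.355]],
    [[0.069, 0.007, 0], [0, 0, -0.444]],
    [[0.083, 0.006, 0], [0, 0, -0.532]],
    [[0.097, 0.003, 0], [0, 0, -0.62]],
    [[0.104, 0.002, 0], [0, 0, -0.665]],
    [[0.111, 0, 0], [0, 0, -0.71]],
    [[0.111, 0, 0], [0, 0, -0.71]]
  ]
}}

```text
time_s: 3.47
position: [0.585, -0.1494, 0.1396]
tool_rot: [[0.476, 0.88, 0.002], [0.88, -0.476, -0.001], [0.0, 0.003, -1.0]]
ft_force: [0.2, -0.4, -1.2]
grip_width: 0.0
gripper_force: 0.0
```

```bash
python3 - <<'E'
from h import *;from rig import env,get_image
d=get_image("wrist");d=get_image("wrist");cv2.imwrite("pics/w3.png",d["img"][:,:,::-1]);np.savez("w3.npz",**d)
s=env.observe();P=np.array(s["position"]);R=np.array(s["tool_rot"]);print(s["time_s"],P,yaw(R[:,0]),s["ft_force"])
w=drop(66.2,-.0165,.138);print(w)
rows(P,R,[drop(q,-.0165,.138) for q in (68,70,72,74)])
E
```

```text
3.5667 [ 0.58448883 -0.1493529   0.13917957] 61.487073709886495 [-0.00464709 -0.23747268 -0.63025032]
(np.float64(0.5843185125994302), np.float64(-0.1471494513214775), 0.138, 61.800000000000004)
[[0.012, -0.002, 0.004], [0.002, -0.0, -0.047]]
[[0.019, -0.001, 0.004], [0.002, -0.0, -0.091]]
[[0.026, 0.0, 0.004], [0.002, -0.0, -0.136]]
[[0.033, 0.002, 0.004], [0.002, -0.0, -0.18]]
```

View pics/w3.png

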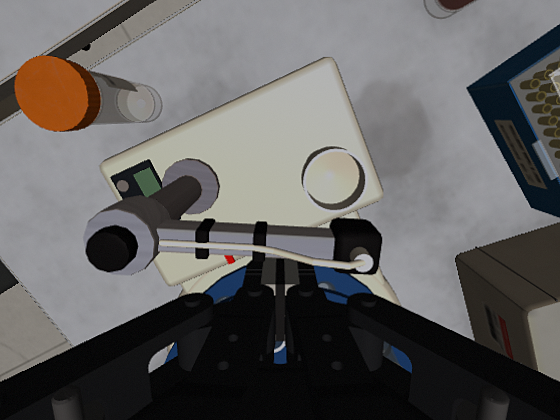

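```bash
python3 - <<'E'
from h import *
d=dict(np.load("w3.npz"))
for z in(.161,.165):
    p=plane(d,(364,262),z)[:2];print(z,p,np.linalg.norm(p-PV),yaw(p-PV)-PHI+90)
for n,p,z in(("col",(112,249),.171),("cup",(333,177),.105)):
    p=plane(d,p,z)[:2];print(n,p,np.linalg.norm(p-PV),yaw(p-PV)-PHI+90)
E
```

```text
0.161 [ 0.6204753  -0.15422248] 0.09337840202194021 62.73261011965984
0.165 [ 0.62037886 -0.15215999] 0.09222929630489378 63.791731272883794
col [ 0.54547901 -0.10279503] 0.0050838333968331465 122.63321500627646
cup [ 0.62782964 -0.13168007] 0.0907776416903915 77.44009009638096
```

The wrist picture puts the nozzle about 12-15° short of the cup centre at (333,177), so the contact lags the command by about 3°. I'll push about 11° further.

Emit:
{"op": "step_arm", "data": {
  "targets": [
    [[0.006, 0.001, 0], [0, 0, -0.04]],
    [[0.012, 0.002, 0], [0, 0, -0.08]],
    [[0.018, 0.003, 0], [0, 0, -0.12]],
    [[0.024, 0.004, 0], [0, 0, -0.16]],
    [[0.03, 0.006, 0], [0, 0, -0.2]],
    [[0.034, 0.007, 0], [0, 0, -0.22]],
    [[0.038, 0.007, 0], [0, 0, -0.24]],
    [[0.038, 0.007, 0], [0, 0, -0.24]],
    [[0.038, 0.007, 0], [0, 0, -0.24]]
  ]
}}

```text
time_s: 4.32
position: [0.5915, -0.1402, 0.1384]
tool_rot: [[0.303, 0.953, 0.0], [0.953, -0.303, 0.0], [0.0, 0.0, -1.0]]
ft_force: [-0.2, -0.5, 0.6]
grip_width: 0.0003
gripper_force: 0.1
```

```bash
python3 - <<'E'
from h import *;from rig import env,get_image
d=get_image("wrist");d=get_image("wrist");cv2.imwrite("pics/w4.png",d["img"][:,:,::-1]);np.savez("w4.npz",**d)
s=env.observe();P=np.array(s["position"]);R=np.array(s["tool_rot"]);print(s["time_s"],P,yaw(R[:,0]),s["ft_force"])
E
```

```text
4.4167 [ 0.59137003 -0.14013264  0.1382963 ] 72.3789495099897 [1.02778789 0.46684191 1.05374719]
```

View pics/w4.png

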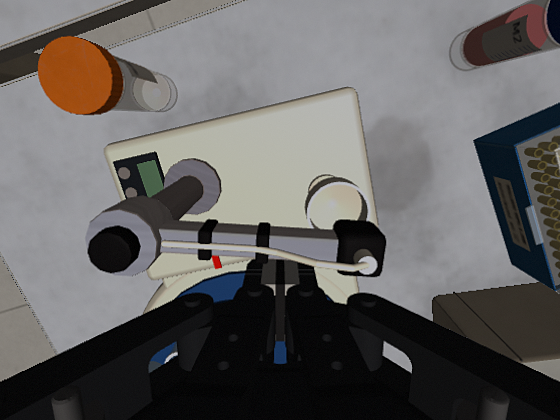

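The wrist view shows the column cap at (114,250), the nozzle fitting at (368,264) and the cup mouth at (337,203).

```bash
python3 - <<'E'
from h import *
d=dict(np.load("w4.npz"))
c=plane(d,(114,250),.171)[:2];n=plane(d,(368,264),.163)[:2];k=plane(d,(337,203),.105)[:2]
print(c,n,k,[yaw(v)-PHI+90 for v in(n-c,k-c,n-PV,k-PV)],np.linalg.norm(n-c),np.linalg.norm(k-c))
E
```

```text
[ 0.5453049  -0.10247921] [ 0.62842777 -0.13817369] [ 0.62866891 -0.12880525] [np.float64(71.16042913027766), np.float64(76.87407930264634), np.float64(73.73585494814961), np.float64(79.33024226182219)] 0.09046274587288614 0.08742207264277385
```

About 4-5° is still missing. I'll finish the push, back off along -x and raise.

Emit:
{"op": "step_arm", "data": {
  "targets": [
    [[0.004, 0.001, 0], [0, 0, -0.025]],
    [[0.008, 0.002, 0], [0, 0, -0.05]],
    [[0.012, 0.003, 0], [0, 0, -0.075]],
    [[0.015, 0.003, 0], [0, 0, -0.1]],
    [[0.015, 0.003, 0], [0, 0, -0.1]],
    [[0.015, 0.003, 0], [0, 0, -0.1]],
    [[-0.04, 0.003, 0], [0, 0, -0.1]],
    [[-0.09, 0.003, 0], [0, 0, -0.1]],
    [[-0.09, 0.003, -0.13], [0, 0, -0.1]],
    [[-0.09, 0.003, -0.25], [0, 0, -0.1]]
  ]
}}

```text
time_s: 5.25
position: [0.583, -0.1672, 0.2129]
tool_rot: [[0.228, 0.974, -0.004], [0.974, -0.228, 0.002], [0.001, -0.004, -1.0]]
ft_force: [1.2, -1.0, 0.6]
grip_width: -0.0
gripper_force: 0.0
```

```bash
python3 - <<'E'
from h import *;from rig import env,get_image
d=get_image("wrist");d=get_image("wrist");np.savez("w5.npz",**d)
s=env.observe();P=np.array(s["position"]);R=np.array(s["tool_rot"]);print(s["time_s"],P,yaw(R[:,0]),s["q"])
e=-165.5  # star arm angle, pushed from its clockwise side
rows(P,R,[star(e,-.036,.215),star(e,-.036,.138)]);print(star(e,-.036,.138))
E
```

```text
5.35 [ 0.58571627 -0.1678377   0.21933779] 76.86586131944817 [-2.71121297e+01  2.80250055e+01  6.60048726e+01  7.89424125e-03
  8.53491828e+01 -1.39793394e+01]
[[-0.559, -0.16, 0.014], [0.014, -0.005, 1.484]]
[[-0.559, -0.163, 0.271], [0.014, -0.005, 1.484]]
(np.float64(0.5009247549211516), np.float64(-0.3204003484181356), 0.138, 10.1)
```

Emit:
{"op": "step_arm", "data": {
  "targets": [
    [[-0.14, -0.04, 0], [0, 0, 0.15]],
    [[-0.28, -0.08, 0], [0, 0, 0.3]],
    [[-0.42, -0.12, 0], [0, 0, 0.45]],
    [[-0.559, -0.16, 0], [0, 0, 0.6]],
    [[-0.559, -0.16, 0], [0, 0, 0.75]],
    [[-0.559, -0.16, 0], [0, 0, 0.9]],
    [[-0.559, -0.16, 0], [0, 0, 1.0]],
    [[-0.559, -0.16, 0], [0, 0, 1.0]]
  ]
}}

```text
time_s: 6.02
position: [0.4988, -0.3194, 0.213]
tool_rot: [[0.851, 0.525, -0.0], [0.525, -0.851, 0.0], [-0.0, -0.001, -1.0]]
ft_force: [-1.0, 0.1, 0.1]
grip_width: -0.0
gripper_force: 0.0
```

```bash
python3 - <<'E'
from h import *;from rig import env,get_image
d=get_image("top");d=get_image("top");np.savez("t5.npz",**d)
s=env.observe();P=np.array(s["position"]);R=np.array(s["tool_rot"]);print(s["time_s"],P,yaw(R[:,0]))
e=-165.5
rows(P,R,[star(e,-.036,.215),star(e,-.036,.138)])
a=d["img"][145:255,180:340,::-1];b=np.load("w5.npz")["img"][:,:,::-1]
cv2.imwrite("pics/m5.png",np.vstack([cv2.resize(a,(436,300),interpolation=cv2.INTER_CUBIC),cv2.resize(b,(436,300))]))
E
```

```text
6.1167 [ 0.49919133 -0.31884551  0.21309114] 32.05780861787157
[[0.002, 0.007, -0.006], [-0.0, 0.0, 0.488]]
[[0.002, 0.008, 0.25], [-0.0, 0.0, 0.488]]
```

View pics/m5.png

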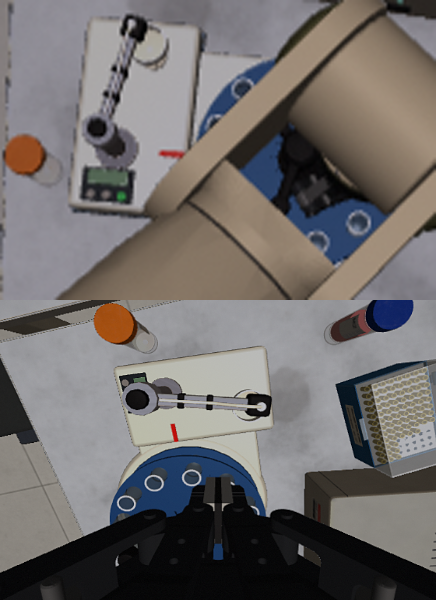

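The mosaic's upper half (top camera) shows the drop arm aside, with its column at (97,128) and nozzle block at (132,27). The cup sits at about (151,47) at its lower height.

```bash
python3 - <<'E'
from h import *
d=dict(np.load("t5.npz"))
f=lambda p,z:plane(d,(180+p[0]/2.725-.3,145+p[1]/2.727-.3),z)[:2]
c=f((97,128),.17);n=f((132,27),.161);print(c,n,np.linalg.norm(n-c),yaw(n-c)-PHI+90,yaw(n-PV)-PHI+90)
# next: descend then push plan
P=np.array(star(-165.5,-.036,.138)[:3]);c,s=cs(10.1);R=np.array([[c,s,0],[s,-c,0],[0,0,-1.]])
rows(P,R,[star(-165.5+k,-.0165,.138) for k in (0,3.5,7,10.5,14,17.5,21,24.5,28)])
print("generic from contact");rows(np.array(star(0,-.0165,.138)[:3]),(lambda c,s:np.array([[c,s,0],[s,-c,0],[0,0,-1.]]))(*cs(180+PHI)),[star(k,-.0165,.138) for k in np.arange(4,41,4)])
E
```

```text
[ 0.54089745 -0.10456358] [ 0.62657188 -0.12967168] 0.08927778866445832 78.06602719196444 78.44062920738295
[[0.065, 0.0, 0.0], [0.0, 0.0, 0.0]]
[[0.074, 0.003, 0.0], [0.0, 0.0, -0.078]]
[[0.084, 0.006, 0.0], [0.0, 0.0, -0.156]]
[[0.094, 0.007, 0.0], [0.0, 0.0, -0.233]]
[[0.104, 0.009, 0.0], [0.0, 0.0, -0.311]]
[[0.114, 0.009, 0.0], [0.0, 0.0, -0.389]]
[[0.124, 0.01, 0.0], [0.0, 0.0, -0.467]]
[[0.134, 0.009, 0.0], [0.0, 0.0, -0.544]]
[[0.143, 0.008, 0.0], [0.0, 0.0, -0.622]]
generic from contact
[[0.011, 0.003, 0.0], [0.0, 0.0, -0.089]]
[[0.022, 0.006, 0.0], [0.0, 0.0, -0.178]]
[[0.033, 0.008, 0.0], [0.0, 0.0, -0.267]]
[[0.044, 0.009, 0.0], [0.0, 0.0, -0.356]]
[[0.056, 0.01, 0.0], [0.0, 0.0, -0.444]]
[[0.067, 0.009, 0.0], [0.0, 0.0, -0.533]]
[[0.078, 0.008, 0.0], [0.0, 0.0, -0.622]]
[[0.09, 0.006, 0.0], [0.0, 0.0, -0.711]]
[[0.101, 0.003, 0.0], [0.0, 0.0, -0.8]]
[[0.111, -0.001, 0.0], [0.0, 0.0, -0.889]]
```

The nozzle is at q of about 78°, 5 mm from the cup centre, which counts as over the cup. I'll turn and descend beside the star arm.

Emit:
{"op": "step_arm", "data": {
  "targets": [
    [[0.002, 0.007, 0], [0, 0, 0.15]],
    [[0.002, 0.007, 0], [0, 0, 0.3]],
    [[0.002, 0.007, 0], [0, 0, 0.45]],
    [[0.002, 0.007, 0], [0, 0, 0.488]],
    [[0.002, 0.007, 0], [0, 0, 0.488]],
    [[0.002, 0.007, 0.08], [0, 0, 0.488]],
    [[0.002, 0.007, 0.16], [0, 0, 0.488]],
    [[0.002, 0.007, 0.25], [0, 0, 0.488]],
    [[0.002, 0.007, 0.25], [0, 0, 0.488]],
    [[0.002, 0.007, 0.25], [0, 0, 0.488]]
  ]
}}

```text
time_s: 6.95
position: [0.5009, -0.3199, 0.138]
tool_rot: [[0.985, 0.175, -0.002], [0.175, -0.985, 0.002], [-0.001, -0.002, -1.0]]
ft_force: [0.8, -0.3, 0.7]
grip_width: -0.0003
gripper_force: 0.0
```

Emit:
{"op": "step_arm", "data": {
  "targets": [
    [[0.03, 0, 0], [0, 0, 0]],
    [[0.05, 0, 0], [0, 0, 0]],
    [[0.065, 0, 0], [0, 0, 0]],
    [[0.074, 0.003, 0], [0, 0, -0.078]],
    [[0.084, 0.006, 0], [0, 0, -0.156]],
    [[0.094, 0.007, 0], [0, 0, -0.233]],
    [[0.104, 0.009, 0], [0, 0, -0.311]],
    [[0.114, 0.009, 0], [0, 0, -0.389]],
    [[0.114, 0.009, 0], [0, 0, -0.389]],
    [[0.114, 0.009, 0], [0, 0, -0.389]]
  ]
}}

```text
time_s: 7.78
position: [0.5358, -0.3168, 0.1389]
tool_rot: [[0.888, 0.46, 0.001], [0.46, -0.888, -0.001], [0.001, 0.001, -1.0]]
ft_force: [0.0, 0.1, 0.3]
grip_width: -0.0
gripper_force: 0.0
```

```bash
python3 - <<'E'
from h import *;from rig import env,get_image
t=get_image("top");w=get_image("wrist");np.savez("w6.npz",**w);np.savez("t6.npz",**t)
s=env.observe();P=np.array(s["position"]);R=np.array(s["tool_rot"]);print(s["time_s"],P,yaw(R[:,0]),s["ft_force"]);print(star(-148,-.0165,.138))
# red ring pixels
for n,d,hi in(("top",t,0),("wrist",w,0)):
    h=cv2.cvtColor(d["img"],cv2.COLOR_RGB2HSV);m=(((h[...,0]<6)|(h[...,0]>174))&(h[...,1]>150)&(h[...,2]>90)).astype(np.uint8)
    k,l,st,ce=cv2.connectedComponentsWithStats(m)
    for i in range(1,k):
        if st[i,4]>8:
            p=plane(d,ce[i],.105)[:2];print(n,ce[i].round(1),st[i,:5],p.round(3),"r",np.linalg.norm(p-C).round(3),"ang",yaw(p-C)-PHI-90)
E
```

```text
7.8833 [ 0.53542137 -0.31681021  0.1386306 ] 27.393674022535297 [-0.43339615 -0.48967505  0.53610775]
(np.float64(0.5349892585581986), np.float64(-0.31720974922411355), 0.138, 27.6)
top [245.8   6.8] [238   0  16  15 189] [ 1.015 -0.156] r 0.499 ang -72.56984675567062
top [221.4  44.5] [219  40   5   9  19] [ 0.916 -0.098] r 0.423 ang -61.86222462578047
top [202.2  49.9] [201  46   4  10  17] [ 0.902 -0.052] r 0.432 ang -55.46569685800322
top [366.5 233. ] [365 232   4   3  12] [ 0.458 -0.444] r 0.189 ang -197.47574790964322
wrist [247.8  77. ] [223  50  49  53 795] [ 0.605 -0.264] r 0.077 ang -82.13960467726592
wrist [47.2 94.4] [ 34  85  28  21 218] [ 0.553 -0.181] r 0.091 ang -11.057697218069364
wrist [385.  344.2] [383 341   6   7  32] [ 0.508 -0.402] r 0.135 ang -184.19105952238215
```

The rack is turning and nothing is pressing hard. I'll continue: 40°, then 36° more, and measure.

Emit:
{"op": "step_arm", "data": {
  "targets": [
    [[0.011, 0.003, 0], [0, 0, -0.089]],
    [[0.022, 0.006, 0], [0, 0, -0.178]],
    [[0.033, 0.008, 0], [0, 0, -0.267]],
    [[0.044, 0.009, 0], [0, 0, -0.356]],
    [[0.056, 0.01, 0], [0, 0, -0.444]],
    [[0.067, 0.009, 0], [0, 0, -0.533]],
    [[0.078, 0.008, 0], [0, 0, -0.622]],
    [[0.09, 0.006, 0], [0, 0, -0.711]],
    [[0.101, 0.003, 0], [0, 0, -0.8]],
    [[0.111, -0.001, 0], [0, 0, -0.889]]
  ]
}}

```text
time_s: 8.72
position: [0.5647, -0.3015, 0.1386]
tool_rot: [[0.381, 0.924, 0.0], [0.924, -0.381, -0.001], [-0.001, 0.0, -1.0]]
ft_force: [-0.7, -1.0, 1.1]
grip_width: -0.0001
gripper_force: 0.8
```

Emit:
{"op": "step_arm", "data": {
  "targets": [
    [[0.011, 0.003, 0], [0, 0, -0.089]],
    [[0.022, 0.006, 0], [0, 0, -0.178]],
    [[0.033, 0.008, 0], [0, 0, -0.267]],
    [[0.044, 0.009, 0], [0, 0, -0.356]],
    [[0.056, 0.01, 0], [0, 0, -0.444]],
    [[0.067, 0.009, 0], [0, 0, -0.533]],
    [[0.078, 0.008, 0], [0, 0, -0.622]],
    [[0.084, 0.007, 0], [0, 0, -0.667]],
    [[0.084, 0.007, 0], [0, 0, -0.667]],
    [[0.084, 0.007, 0], [0, 0, -0.667]]
  ]
}}

```text
time_s: 9.55
position: [0.5763, -0.2788, 0.1385]
tool_rot: [[-0.128, 0.992, 0.0], [0.992, 0.128, -0.0], [-0.0, 0.0, -1.0]]
ft_force: [1.1, 0.3, 0.5]
grip_width: 0.0
gripper_force: 0.2
```

```bash
cat >> h.py <<'E'
def reds(d,z=.105):
    h=cv2.cvtColor(d["img"],cv2.COLOR_RGB2HSV);m=(((h[...,0]<6)|(h[...,0]>174))&(h[...,1]>150)&(h[...,2]>90)).astype(np.uint8)
    k,l,st,ce=cv2.connectedComponentsWithStats(m)
    for i in range(1,k):
        p=plane(d,ce[i],z)[:2]
        if st[i,4]>5 and np.linalg.norm(p-C)<.15: print(ce[i].round(1),st[i,:5],p.round(3),"r",np.linalg.norm(p-C).round(3),"ang",yaw(p-C)-PHI-90)
E
python3 - <<'E'
from h import *;from rig import env,get_image
t=get_image("top");w=get_image("wrist");np.savez("w7.npz",**w);np.savez("t7.npz",**t)
s=env.observe();P=np.array(s["position"]);R=np.array(s["tool_rot"]);print(s["time_s"],P,yaw(R[:,0]),s["ft_force"]);print(star(-78,-.0165,.138))
print("top");reds(t);print("w");reds(w)
E
```

```text
9.65 [ 0.5761627  -0.27887849  0.13838679] 97.39132385062923 [ 0.39393577  0.09822658 -0.57111059]
(np.float64(0.5760781452908134), np.float64(-0.2790712624623228), 0.138, 97.6)
top
w
[240.8  13.4] [235   0  13  29 237] [ 0.546 -0.171] r 0.1 ang -5.816725416547726
[255.5  76.7] [231  50  49  53 849] [ 0.556 -0.197] r 0.077 ang -16.411958233727788
```

Emit:
{"op": "step_arm", "data": {
  "targets": [
    [[0.008, 0.002, 0], [0, 0, -0.067]],
    [[0.016, 0.005, 0], [0, 0, -0.133]],
    [[0.024, 0.006, 0], [0, 0, -0.2]],
    [[0.032, 0.008, 0], [0, 0, -0.26]],
    [[0.037, 0.009, 0], [0, 0, -0.295]],
    [[0.041, 0.009, 0], [0, 0, -0.33]],
    [[0.041, 0.009, 0], [0, 0, -0.33]],
    [[0.041, 0.009, 0], [0, 0, -0.33]]
  ]
}}

```text
time_s: 10.32
position: [0.5773, -0.2663, 0.1384]
tool_rot: [[-0.379, 0.926, 0.0], [0.926, 0.379, -0.0], [-0.0, 0.0, -1.0]]
ft_force: [0.6, -0.1, 0.9]
grip_width: 0.0001
gripper_force: 0.4
```

```bash
python3 - <<'E'
from h import *;from rig import env,get_image
t=get_image("top");w=get_image("wrist");np.savez("w8.npz",**w);np.savez("t8.npz",**t)
s=env.observe();P=np.array(s["position"]);R=np.array(s["tool_rot"]);print(s["time_s"],P,yaw(R[:,0]),s["ft_force"])
print("top");reds(t);print("w");reds(w);print("w z.05");reds(w,.05);print("w z.111");reds(w,.111)
E
```

```text
10.4167 [ 0.57729715 -0.266388    0.13835877] 112.26188066067768 [1.35195498 0.38408598 0.03958045]
top
w
[289.2  23.6] [277   2  25  43 335] [ 0.543 -0.165] r 0.104 ang -3.5354948980638596
[257.4  77.1] [232  50  50  53 781] [ 0.537 -0.193] r 0.077 ang -2.4610028124395456
[ 79.4 342.2] [ 76 341   8   5  20] [ 0.494 -0.37 ] r 0.107 ang -194.50116306396103
w z.05
[289.2  23.6] [277   2  25  43 335] [ 0.539 -0.153] r 0.116 ang -0.9334963247024319
[257.4  77.1] [232  50  50  53 781] [ 0.532 -0.189] r 0.08 ang 1.5865940004070183
w z.111
[289.2  23.6] [277   2  25  43 335] [ 0.543 -0.167] r 0.103 ang -3.8557752983837332
[257.4  77.1] [232  50  50  53 781] [ 0.538 -0.193] r 0.076 ang -2.9248603999429577
[ 79.4 342.2] [ 76 341   8   5  20] [ 0.496 -0.364] r 0.101 ang -194.42278943565583
```

Emit:
{"op": "step_arm", "data": {
  "targets": [
    [[-0.03, 0, 0], [0, 0, 0]],
    [[-0.06, 0, 0], [0, 0, 0]],
    [[-0.06, 0, 0], [0, 0, 0]],
    [[-0.06, 0, -0.12], [0, 0, 0]],
    [[-0.06, 0, -0.25], [0, 0, 0]],
    [[-0.06, 0, -0.4], [0, 0, 0]],
    [[-0.2, 0, -0.4], [0, 0, 0]],
    [[-0.3, 0, -0.4], [0, 0, 0]],
    [[-0.3, 0, -0.4], [0, 0, 0]],
    [[-0.3, 0, -0.4], [0, 0, 0]]
  ]
}}

```text
time_s: 11.25
position: [0.6113, -0.351, 0.2567]
tool_rot: [[-0.378, 0.926, -0.001], [0.926, 0.378, 0.001], [0.002, -0.001, -1.0]]
ft_force: [-0.1, -1.1, -0.9]
grip_width: 0.0002
gripper_force: 0.0
```

```bash
python3 - <<'E'
from h import *;from rig import env,get_image
t=get_image("top");w=get_image("wrist");w=get_image("wrist");np.savez("w9.npz",**w);np.savez("t9.npz",**t)
s=env.observe();P=np.array(s["position"]);R=np.array(s["tool_rot"]);print(s["time_s"],P,yaw(R[:,0]),s["ft_force"])
for z in(.111,.05):print("top",z);reds(t,z);print("w",z);reds(w,z)
for p in (*C,.162),(*PV,.171),(*(C+.05*cs(90+PHI-60)),.157): print(proj(w,p),proj(t,p))
cv2.imwrite("pics/w9.png",w["img"][:,:,::-1])
E
```

```text
11.4 [ 0.61140984 -0.34877536  0.25835875] 112.36383347256665 [ 0.06303228  0.14287759 -0.43850957]
top 0.111
w 0.111
[127.5 213.5] [123 208  10  12  86] [ 0.496 -0.415] r 0.15 ang -188.0391536011219
top 0.05
w 0.05
[204.64837005  50.4597702 ] [289.98358727 198.31828369]
[ 331.99709196 -278.21431521] [215.51665212 191.51895693]
[282.51561865  47.24110297] [280.42435404 178.551393  ]
```

View pics/w9.png

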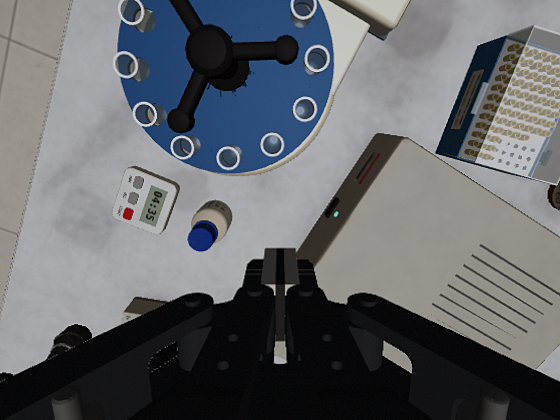

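The wrist view from the far side shows the hub at (210,48), star ends at (287,50) and (180,120), and nine tube mouths. I'll fit the rack angle from the mouths, with the pattern's centre left free.

```bash
python3 - <<'E'
from h import *
from scipy.optimize import least_squares
d=dict(np.load("w9.npz"))
T=[(131,11),(127,65),(148,114),(183,147),(229,157),(272,144),(304,109),(317,58),(303,9)]
T=np.array([plane(d,p,.111)[:2] for p in T])
a=np.array([yaw(t-C) for t in T])-PHI-90; k=np.round(a/30)*30
f=lambda x:np.r_[[ (x[:2]+.075*cs(kk+90+PHI+x[2])-t) for kk,t in zip(k,T)]].ravel()
r=least_squares(f,[*C,0],x_scale=[.01,.01,1]);print(k,r.x,"rms mm",1e3*np.sqrt(np.mean(r.fun**2)))
e=[plane(d,p,.157)[:2] for p in((287,50),(180,120))];h=plane(d,(210,48),.162)[:2]
print(h,[yaw(v-h)-PHI-90 for v in e],yaw(e[1]-e[0])-PHI-90)
s0=dict(np.load("top0.npz"))
# same fit on start picture and reference check
tu=[(524,129),(605,137),(675,180),(712,256),(706,339),(658,408),(582,444),(497,437),(428,390),(391,315),(447,163)]
T=np.array([plane(s0,full(p),.111)[:2] for p in tu]);a=np.array([yaw(t-C) for t in T])-PHI-90;k=np.round((a+14.5)/30)*30
r=least_squares(f,[*C,0],x_scale=[.01,.01,1]);print(k[1],r.x)
E
```

```text
[  90. -240. -210. -180. -150. -120.  -90.  -60.  -30.] [ 0.5305827  -0.26735516 -1.44773905] rms mm 0.9216343818366342
[ 0.53099023 -0.26612679] [np.float64(-63.5584915193282), np.float64(-181.596491374651)] -212.14350946242047
-90.0 [  0.52839426  -0.2685918  -14.72233055]
```

The rack is about 1.4° short of the station (PHI is good to about 0.5°). I'll go back the same way and push 1.5° past the earlier end.

Emit:
{"op": "step_arm", "data": {
  "targets": [
    [[0.13, 0, 0], [0, 0, 0]],
    [[0.24, 0, 0], [0, 0, 0]],
    [[0.24, 0, 0], [0, 0, 0]],
    [[0.24, 0, 0.13], [0, 0, 0]],
    [[0.24, 0, 0.26], [0, 0, 0]],
    [[0.24, 0, 0.36], [0, 0, 0]],
    [[0.24, 0, 0.4], [0, 0, 0]],
    [[0.24, 0, 0.4], [0, 0, 0]],
    [[0.27, 0, 0.4], [0, 0, 0]],
    [[0.285, 0, 0.4], [0, 0, 0]]
  ]
}}

```text
time_s: 12.23
position: [0.5792, -0.2696, 0.1401]
tool_rot: [[-0.38, 0.925, 0.002], [0.925, 0.38, -0.001], [-0.002, 0.002, -1.0]]
ft_force: [0.1, -0.8, 1.0]
grip_width: 0.0002
gripper_force: 0.0
```

Emit:
{"op": "step_arm", "data": {
  "targets": [
    [[0.01, 0, 0], [0, 0, 0]],
    [[0.015, 0, 0], [0, 0, 0]],
    [[0.017, 0, 0], [0, 0, -0.015]],
    [[0.0195, 0.001, 0], [0, 0, -0.033]],
    [[0.0195, 0.001, 0], [0, 0, -0.033]],
    [[0.0195, 0.001, 0], [0, 0, -0.033]],
    [[0.0195, 0.001, 0], [0, 0, -0.033]]
  ]
}}

```text
time_s: 12.82
position: [0.5771, -0.265, 0.1383]
tool_rot: [[-0.404, 0.915, 0.0], [0.915, 0.404, -0.0], [-0.0, 0.0, -1.0]]
ft_force: [0.7, -0.3, 1.8]
grip_width: -0.0002
gripper_force: 0.6
```

```bash
python3 - <<'E'
from h import *;from rig import env,get_image
w=get_image("wrist");w=get_image("wrist");np.savez("w10.npz",**w)
s=env.observe();P=np.array(s["position"]);R=np.array(s["tool_rot"]);print(s["time_s"],P,yaw(R[:,0]),s["ft_force"])
for z in(.111,.05):print("w",z);reds(w,z)
E
```

```text
12.9167 [ 0.57707651 -0.26502088  0.1382456 ] 113.80851986032825 [1.4664711  0.43664591 1.13989696]
w 0.111
[294.   26.3] [282   6  25  42 337] [ 0.543 -0.167] r 0.103 ang -3.556485767426196
[257.6  77. ] [ 233   50   49   54 1046] [ 0.536 -0.193] r 0.076 ang -1.318797606783619
[ 75.4 341.9] [ 70 337  13  12  90] [ 0.496 -0.366] r 0.102 ang -193.96678726189077
w 0.05
[294.   26.3] [282   6  25  42 337] [ 0.539 -0.153] r 0.116 ang -0.909946159655945
[257.6  77. ] [ 233   50   49   54 1046] [ 0.53  -0.188] r 0.08 ang 3.1803584004137093
```

The red tube moved +1.6° and is now within a fraction of a degree of the station. I'll back off, raise, and plan the return push.

Emit:
{"op": "step_arm", "data": {
  "targets": [
    [[-0.03, 0, 0], [0, 0, 0]],
    [[-0.06, 0, 0], [0, 0, 0]],
    [[-0.06, 0, 0], [0, 0, 0]],
    [[-0.06, 0, -0.13], [0, 0, 0]],
    [[-0.06, 0, -0.25], [0, 0, 0]],
    [[-0.06, 0, -0.25], [0, 0, 0]],
    [[-0.06, 0, -0.25], [0, 0, 0]]
  ]
}}

```text
time_s: 13.5
position: [0.5849, -0.2819, 0.2153]
tool_rot: [[-0.404, 0.915, 0.003], [0.915, 0.404, -0.002], [-0.004, 0.002, -1.0]]
ft_force: [-0.0, 0.3, -0.5]
grip_width: 0.0001
gripper_force: 0.0
```

```bash
python3 - <<'E'
from h import *;from rig import env,get_image
get_image("wrist")
s=env.observe();P=np.array(s["position"]);R=np.array(s["tool_rot"]);print(s["time_s"],P,yaw(R[:,0]),s["ft_force"])
rows(P,R,[drop(76,.04,.215),drop(76,.04,.138)])
mk=lambda a:(lambda c,s:np.array([[c,s,0],[s,-c,0],[0,0,-1.]]))(*cs(a))
print("push from hover");q=76
rows(np.array(drop(76,.04,.138)[:3]),mk(76+PHI),[drop(q,.0165,.138) for q in (80,76,72,68,64,60,56,52,48,44)])
print("push generic");rows(np.array(drop(44,.0165,.138)[:3]),mk(44+PHI),[drop(44-k,.0165,.138) for k in range(4,45,4)])
E
```

```text
13.55 [ 0.58429386 -0.2814585   0.21332402] 113.81476101287085 [ 0.64243812 -0.41746699 -0.19040576]
[[0.565, 0.338, -0.006], [0.0, 0.0, 0.938]]
[[0.565, 0.338, 0.251], [0.0, 0.0, 0.938]]
push from hover
[[-0.065, -0.004, 0.0], [0.0, 0.0, -0.089]]
[[-0.078, -0.0, 0.0], [0.0, 0.0, 0.0]]
[[-0.092, 0.003, 0.0], [0.0, 0.0, 0.089]]
[[-0.106, 0.006, 0.0], [0.0, 0.0, 0.178]]
[[-0.12, 0.007, 0.0], [0.0, 0.0, 0.267]]
[[-0.134, 0.008, 0.0], [0.0, 0.0, 0.356]]
[[-0.148, 0.007, 0.0], [0.0, 0.0, 0.444]]
[[-0.162, 0.006, 0.0], [0.0, 0.0, 0.533]]
[[-0.176, 0.003, 0.0], [0.0, 0.0, 0.622]]
[[-0.189, -0.0, 0.0], [0.0, 0.0, 0.711]]
push generic
[[-0.014, 0.003, 0.0], [0.0, 0.0, 0.089]]
[[-0.027, 0.006, 0.0], [0.0, 0.0, 0.178]]
[[-0.041, 0.007, 0.0], [0.0, 0.0, 0.267]]
[[-0.055, 0.008, 0.0], [0.0, 0.0, 0.356]]
[[-0.069, 0.007, 0.0], [0.0, 0.0, 0.444]]
[[-0.083, 0.006, 0.0], [0.0, 0.0, 0.533]]
[[-0.097, 0.003, 0.0], [0.0, 0.0, 0.622]]
[[-0.111, -0.0, 0.0], [0.0, 0.0, 0.711]]
[[-0.124, -0.005, 0.0], [0.0, 0.0, 0.8]]
[[-0.137, -0.01, 0.0], [0.0, 0.0, 0.889]]
[[-0.15, -0.016, 0.0], [0.0, 0.0, 0.978]]
```

Emit:
{"op": "step_arm", "data": {
  "targets": [
    [[0.1, 0.06, 0], [0, 0, 0.15]],
    [[0.2, 0.12, 0], [0, 0, 0.3]],
    [[0.3, 0.18, 0], [0, 0, 0.45]],
    [[0.4, 0.24, 0], [0, 0, 0.6]],
    [[0.5, 0.3, 0], [0, 0, 0.75]],
    [[0.565, 0.338, 0], [0, 0, 0.9]],
    [[0.565, 0.338, 0], [0, 0, 0.938]],
    [[0.565, 0.338, 0], [0, 0, 0.938]],
    [[0.565, 0.338, 0.12], [0, 0, 0.938]],
    [[0.565, 0.338, 0.25], [0, 0, 0.938]]
  ]
}}

```text
time_s: 14.38
position: [0.6093, -0.0862, 0.1385]
tool_rot: [[0.314, 0.949, 0.004], [0.949, -0.314, -0.002], [-0.0, 0.004, -1.0]]
ft_force: [0.0, -0.3, -0.6]
grip_width: -0.0
gripper_force: 0.0
```

Emit:
{"op": "step_arm", "data": {
  "targets": [
    [[0, 0, 0], [0, 0, 0]],
    [[-0.035, 0, 0], [0, 0, 0]],
    [[-0.078, 0, 0], [0, 0, 0]],
    [[-0.092, 0.003, 0], [0, 0, 0.089]],
    [[-0.106, 0.006, 0], [0, 0, 0.178]],
    [[-0.12, 0.007, 0], [0, 0, 0.267]],
    [[-0.134, 0.008, 0], [0, 0, 0.356]],
    [[-0.148, 0.007, 0], [0, 0, 0.444]],
    [[-0.162, 0.006, 0], [0, 0, 0.533]],
    [[-0.162, 0.006, 0], [0, 0, 0.533]]
  ]
}}

```text
time_s: 15.22
position: [0.5953, -0.1343, 0.1408]
tool_rot: [[0.677, 0.736, 0.004], [0.736, -0.677, -0.002], [0.001, 0.004, -1.0]]
ft_force: [0.2, -0.8, 0.1]
grip_width: -0.0003
gripper_force: 0.0
```

```bash
python3 - <<'E'
from h import *;from rig import env
s=env.observe();P=np.array(s["position"]);R=np.array(s["tool_rot"]);print(s["time_s"],P,yaw(R[:,0]),s["ft_force"],drop(52,.0165,.138))
E
```

```text
15.2167 [ 0.59529597 -0.13427442  0.14081814] 47.410475578322 [ 0.17226247 -0.79693     0.09655557] (np.float64(0.5949563991514327), np.float64(-0.13212502535952886), 0.138, 47.6)
```

Emit:
{"op": "step_arm", "data": {
  "targets": [
    [[-0.014, 0.003, 0], [0, 0, 0.089]],
    [[-0.027, 0.006, 0], [0, 0, 0.178]],
    [[-0.041, 0.007, 0], [0, 0, 0.267]],
    [[-0.055, 0.008, 0], [0, 0, 0.356]],
    [[-0.069, 0.007, 0], [0, 0, 0.444]],
    [[-0.083, 0.006, 0], [0, 0, 0.533]],
    [[-0.097, 0.003, 0], [0, 0, 0.622]],
    [[-0.111, 0, 0], [0, 0, 0.711]],
    [[-0.124, -0.005, 0], [0, 0, 0.8]],
    [[-0.137, -0.01, 0], [0, 0, 0.889]]
  ]
}}

```text
time_s: 16.05
position: [0.5655, -0.1616, 0.1402]
tool_rot: [[0.991, 0.131, 0.003], [0.131, -0.991, -0.002], [0.003, 0.002, -1.0]]
ft_force: [0.8, 1.4, 0.1]
grip_width: -0.0001
gripper_force: 0.5
```

Emit:
{"op": "step_arm", "data": {
  "targets": [
    [[-0.007, 0.001, 0], [0, 0, 0.044]],
    [[-0.014, 0.003, 0], [0, 0, 0.089]],
    [[-0.02, 0.004, 0], [0, 0, 0.133]],
    [[-0.027, 0.006, 0], [0, 0, 0.178]],
    [[-0.031, 0.006, 0], [0, 0, 0.2]],
    [[-0.034, 0.006, 0], [0, 0, 0.222]],
    [[-0.034, 0.006, 0], [0, 0, 0.222]],
    [[-0.034, 0.006, 0], [0, 0, 0.222]]
  ]
}}

```text
time_s: 16.72
position: [0.5554, -0.1639, 0.1389]
tool_rot: [[0.999, -0.04, 0.001], [-0.04, -0.999, -0.001], [0.001, 0.001, -1.0]]
ft_force: [0.1, -0.8, 0.7]
grip_width: -0.0
gripper_force: 0.5
```

```bash
python3 - <<'E'
from h import *;from rig import env
s=env.observe();P=np.array(s["position"]);R=np.array(s["tool_rot"]);print(s["time_s"],P,yaw(R[:,0]),s["ft_force"],drop(2,.0165,.138))
E
```

```text
16.7167 [ 0.55540492 -0.16388194  0.13888899] -2.311600374653929 [ 0.08396849 -0.7797223   0.74141312] (np.float64(0.5550567387803377), np.float64(-0.1638400724322656), 0.138, -2.4000000000000004)
```

Now I'll creep in -x in 1 mm rows and look for the stop as a rise in force.

Emit:
{"op": "step_arm", "data": {
  "targets": [
    [[-0.0035, 0, 0], [0, 0, 0.022]],
    [[-0.007, 0, 0], [0, 0, 0.044]],
    [[-0.01, 0, 0], [0, 0, 0.044]],
    [[-0.01, 0, 0], [0, 0, 0.044]],
    [[-0.01, 0, 0], [0, 0, 0.044]]
  ]
}}

```text
time_s: 17.13
position: [0.5525, -0.1634, 0.1384]
tool_rot: [[0.997, -0.076, 0.001], [-0.076, -0.997, -0.0], [0.001, 0.0, -1.0]]
ft_force: [3.1, -1.0, -0.4]
grip_width: -0.0001
gripper_force: 1.8
```

Emit:
{"op": "step_arm", "data": {
  "targets": [
    [[-0.0035, 0, 0], [0, 0, 0]],
    [[-0.007, 0, 0], [0, 0, 0]],
    [[-0.007, 0, 0], [0, 0, 0]],
    [[-0.007, 0, 0], [0, 0, 0]]
  ]
}}

```text
time_s: 17.47
position: [0.5524, -0.1635, 0.1385]
tool_rot: [[0.997, -0.076, 0.006], [-0.076, -0.997, -0.001], [0.006, 0.0, -1.0]]
ft_force: [14.6, -0.8, -4.7]
grip_width: -0.0001
gripper_force: 6.9
```

The arm is against the stop: the force is 14.6 N and the position no longer changes. I'll back off, raise and move clear.

Emit:
{"op": "step_arm", "data": {
  "targets": [
    [[0.01, 0, 0], [0, 0, 0]],
    [[0.04, 0, 0], [0, 0, 0]],
    [[0.1, 0, 0], [0, 0, 0]],
    [[0.1, 0, 0], [0, 0, 0]],
    [[0.1, 0, -0.12], [0, 0, 0]],
    [[0.1, 0, -0.25], [0, 0, 0]],
    [[0.1, 0, -0.38], [0, 0, 0]],
    [[0.1, 0, -0.4], [0, 0, 0]]
  ]
}}

```text
time_s: 18.13
position: [0.5808, -0.166, 0.2652]
tool_rot: [[0.997, -0.076, 0.009], [-0.076, -0.997, -0.005], [0.009, 0.004, -1.0]]
ft_force: [-0.1, -0.4, -0.7]
grip_width: 0.0003
gripper_force: 0.0
```

Emit:
{"op": "step_arm", "data": {
  "targets": [
    [[-0.13, 0.13, 0], [0, 0, 0]],
    [[-0.26, 0.26, 0], [0, 0, 0]],
    [[-0.4, 0.4, 0], [0, 0, 0]],
    [[-0.5, 0.5, 0], [0, 0, 0]],
    [[-0.55, 0.6, 0], [0, 0, 0]],
    [[-0.55, 0.7, 0], [0, 0, 0]],
    [[-0.55, 0.8, 0], [0, 0, 0]],
    [[-0.55, 0.8, 0], [0, 0, 0]],
    [[-0.55, 0.8, 0], [0, 0, 0]],
    [[-0.55, 0.8, 0], [0, 0, 0]]
  ]
}}

```text
time_s: 18.97
position: [0.3969, -0.3917, 0.2578]
tool_rot: [[0.997, -0.076, -0.001], [-0.076, -0.997, 0.002], [-0.001, -0.002, -1.0]]
ft_force: [-0.4, 1.0, -0.5]
grip_width: -0.0002
gripper_force: 0.0
```

```bash
python3 - <<'E'
from h import *;from rig import env,get_image
t=get_image("top");t=get_image("top");np.savez("t11.npz",**t)
s=env.observe();print(s["time_s"],s["position"],s["ft_force"])
print("mark .05");reds(t,.05);print("collar");reds(t,.104)
o=dict(np.load("top0.npz"));print("before");reds(o,.05);reds(o,.104)
def dark(d,c,r,z,th=60):
    u=proj(d,(*c,z));x,y=np.round(u).astype(int);w=d["img"][y-r:y+r+1,x-r:x+r+1].max(2)<th;yy,xx=np.nonzero(w)
    return plane(d,(x-r+xx.mean(),y-r+yy.mean()),z)[:2],len(xx)
# nozzle block and star ends (near q=0 / rack=0)
n,k=dark(t,PV+.088*cs(PHI-90),8,.161);print("block",n,k,np.linalg.norm(n-PV),"q",yaw(n-PV)-PHI+90)
for a in(60,-60,180):
    e,k=dark(t,C+.05*cs(a+90+PHI),6,.157);print("star",a,k,np.linalg.norm(e-C),yaw(e-C)-PHI-90)
# loose things: image change outside collector
df=np.abs(t["img"].astype(int)-o["img"]).max(2)>40
for nm,p in(("bottle",(506,278)),("timer",(511,327)),("capped",(270,289))):
    x,y=int(p[0]*.7),int(p[1]*.7);print(nm,df[y-14:y+15,x-14:x+15].sum())
E
```

```text
19.0667 [ 0.39758285 -0.39083965  0.25824968] [0.48883342 0.0664211  0.24322296]
mark .05
[259.1 200.8] [254 196   9   8  20] [ 0.539 -0.193] r 0.076 ang -3.510342286110287
[243.6 201.2] [239 201   9   2  11] [ 0.538 -0.156] r 0.114 ang -0.3028690609767466
collar
[259.1 200.8] [254 196   9   8  20] [ 0.531 -0.197] r 0.072 ang 2.361639656939559
[243.6 201.2] [239 201   9   2  11] [ 0.53  -0.161] r 0.108 ang 3.641025262281829
before
[300.3 171.9] [296 167  10  10  40] [ 0.611 -0.293] r 0.086 ang -101.93182745601399
[243.6 201.2] [239 201   9   2  11] [ 0.538 -0.156] r 0.114 ang -0.3028690609767466
[300.3 171.9] [296 167  10  10  40] [ 0.6   -0.292] r 0.075 ang -103.70802064773403
[243.6 201.2] [239 201   9   2  11] [ 0.53  -0.161] r 0.108 ang 3.641025262281829
block [ 0.53209606 -0.19365849] 70 0.08890548143357543 q -1.3478476753957835
star 60 69 0.0465022736940738 60.1904586776152
star -60 66 0.045943905407276775 -59.35149870244891
star 180 59 0.047438869350973085 -180.6779302676964
bottle 92
timer 412
capped 0
```

The star arms read +60.2°, -59.4° and -180.7°, so the rack is on station, and the drop arm is on its stop. The hand hides the timer, so I'll move it away and recheck.

Emit:
{"op": "step_arm", "data": {
  "targets": [
    [[-0.12, 0.05, 0], [0, 0, 0]],
    [[-0.24, 0.1, 0], [0, 0, 0]],
    [[-0.36, 0.15, 0], [0, 0, 0]],
    [[-0.45, 0.25, 0], [0, 0, 0]],
    [[-0.5, 0.35, 0], [0, 0, 0]],
    [[-0.5, 0.35, 0], [0, 0, 0]],
    [[-0.5, 0.35, 0], [0, 0, 0]],
    [[-0.5, 0.35, 0], [0, 0, 0]]
  ]
}}

```text
time_s: 19.73
position: [0.2407, -0.4844, 0.2584]
tool_rot: [[0.997, -0.074, 0.0], [-0.074, -0.997, 0.001], [0.0, -0.001, -1.0]]
ft_force: [1.0, 0.3, -1.0]
grip_width: 0.0002
gripper_force: 0.0
```

```bash
python3 - <<'E'
from h import *;from rig import env,get_image
t=get_image("top");o=dict(np.load("top0.npz"))
df=np.abs(t["img"].astype(int)-o["img"]).max(2)>40
for nm,p in(("bottle",(506,278)),("timer",(511,327)),("capped",(270,289))):
    x,y=int(p[0]*.7),int(p[1]*.7);print(nm,df[y-14:y+15,x-14:x+15].sum())
print(env.observe()["position"],env.observe()["time_s"])
E
```

```text
bottle 0
timer 0
capped 0
[ 0.24092899 -0.48431496  0.25849013] 19.7833
```

```bash
python3 -c "
from rig import close_job
print(close_job())"
```

```text
the job is handed in; nothing more can be done
None
```

The job is done and handed in at about 20 s: nozzle moved over the drain cup, rack turned until the red-collared tube stood within about 1° of the station mark, and drop arm pushed back to its stop; the bottle, timer and capped tube did not move.

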